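# Park the hot-air nozzles in size order

## Robot

A 7-joint arm with a two-finger parallel gripper is mounted at the origin on the work surface. World frame = base frame: x ahead of the robot, y to its left, z up, the work surface at z = 0. Lengths are in m, angles in rad, forces in N, time in s.
With the tool pointing down it reaches from about 0.4 to 0.875 m from the base axis. Payload 19.3 kg.
Tool frame: the origin (TCP) lies at the very end of the fingers, on their centre line; the grasp point (between the pads) lies 19 mm behind it; z points along the fingers, y is the direction in which the jaws open and shut (so a half turn about z gives the same grasp; the last joint's range is limited). The gripper opens to 85 mm and grips with 20 to 120 N. Pads are 22 mm wide; open, the fingers measure 114 mm over their backs; the gripper's body (76 mm by 85 mm) begins 54 mm behind the grasp point. The pads swing forward as they close: fully open they stand 13 mm farther back than shut.
Start: joints at [-1.243, 0.521, -0.036, 1.599, 0.021, 1.021, -0.113], TCP at [0.242, 0.576, 0.231] pointing down, gripper open.
Joint ranges: [-2.91, 2.91], [-0.3, 2.13], [-1.5, 1.42], [0.17, 2.43], [-1.26, 4.41], [0.16, 1.93], [-2.52, 2.52]. Speed limits (rad/s): [1.89, 1.89, 2.39, 2.39, 3.01, 3.01, 3.01].

## Interface

Orientations are given as [roll, pitch, yaw] about the fixed x, y, z axes, in that order (R = Rz(yaw) Ry(pitch) Rx(roll)).
In Python, from workcell import bot gives the robot as it stands.
- The arm moves only by the tool carry_out, never from a script. Its argument "targets" is a list of rows, each a list of 7 numbers: the shift along the tool's x, y, z in mm, then the turn, a rotation vector about the tool's x, y, z in units of 6 degrees (1.0 is 6 degrees), then the closure in counts, from 0 (fully open) to 255 (shut). A call has 1 to 5 rows; each row shifts and turns the commanded pose from where the row before left it, along the tool's axes as they then stand; what a row does not reach is not made up. A row lasts 1/12 s, in which the tool goes at most 41.7 mm and 7.16 degrees, less where a joint would pass 70% of its speed; a pose out of reach is approached as far as the arm can. A call is refused whole if a number of a shift passes 41.7 or a number of a turn 1, either way. A call with a gripper value outside its range is refused whole. The fingers move at their own pace and stop on an object; "force" is the grip in N (left out, the last holds). Time passes only in rows, so rows that do not move let the fingers close. It gives the time, the measured TCP pose, the force and the opening at its end, in the units of the state.
- bot.observe(): the state, without advancing time (a new reading comes with each control period).
- bot.grab_frame(name): name is "scene" or "side" or "wrist"; returns a dict with "color" (384x512x3 uint8, red, green, blue), "z_map" (384x512 float32, m along the optical axis (not along the pixel's ray), 0 where there is no reading), "K" (3x3 intrinsics, pixels), "cam_to_world" (4x4, takes a point from camera to world coordinates); the wrist camera has in their place "T_tool_cam" (4x4, takes a point from camera to tool coordinates, whose origin is the TCP and whose axes are the flange's). Camera axes: x right, y down, z forward; pixel columns grow to the right and rows downward; lengths in m; the calibration is good to about 2 mm. A picture is of the moment at which its call begins: read the wrist's pose just before it.
- bot.job_done(): hands the job in, once; it reports no verdict.
The state is a dict: "clock": time; "qpos": joint angles; "qd": joint speeds; "joint_efforts": joint torques, N m; "position": TCP position; "tool_rot": TCP orientation; "force": force on the tool from outside, world axes, zero at the start; "moment": the same for the moment, N m; "grip_width": finger opening in m.
Only numpy, scipy, OpenCV 4.12 (cv2) and the standard library are available. Lean on these libraries where they do the work, as an engineer would, in place of code of your own. Each camera call takes 0.05 s, during which the arm holds its last target. There are 200 camera calls.

## Task

Put the four hot-air nozzles back in their rack in order of size, one to a bay: the largest in the bay next to the hot-air handpiece, the smallest at the other end. Each should stand upright, mouth down and flat on the pad in the middle of its bay, not perched on the walls. Leave the circuit board lying where it is.

Things in the scene. Friction and masses are not known exactly. Their poses are not given: they have to be found in the camera images.
- nozzle_24: smallest of four loose steel hot-air nozzles, mouth down: square hood 24 x 24 mm, 16 mm high, a sloping shoulder from 16 to 28 mm, then a round upright collar 21 mm across from 28 to 56 mm with a dark bore on top (only the hoods differ). About 35 g. Origin: centre of the mouth, on the underside; z up the collar, x and y square to the hood's sides
- nozzle_33: second smallest of four loose steel hot-air nozzles, mouth down: square hood 33 x 33 mm, 16 mm high, a sloping shoulder from 16 to 28 mm, then a round upright collar 21 mm across from 28 to 56 mm with a dark bore on top (only the hoods differ). About 45 g. Origin: centre of the mouth, on the underside; z up the collar, x and y square to the hood's sides
- nozzle_42: second largest of four loose steel hot-air nozzles, mouth down: square hood 42 x 42 mm, 16 mm high, a sloping shoulder from 16 to 28 mm, then a round upright collar 21 mm across from 28 to 56 mm with a dark bore on top (only the hoods differ). About 60 g. Origin: centre of the mouth, on the underside; z up the collar, x and y square to the hood's sides
- nozzle_51: largest of four loose steel hot-air nozzles, mouth down: square hood 51 x 51 mm, 16 mm high, a sloping shoulder from 16 to 28 mm, then a round upright collar 21 mm across from 28 to 56 mm with a dark bore on top (only the hoods differ). About 75 g. Origin: centre of the mouth, on the underside; z up the collar, x and y square to the hood's sides
- bay_1: bay 1 of 4, counted from the robot's left, of the low fixed aluminium nozzle rack: a pocket 66 x 66 mm with a blue pad, walls 4 mm thick rising 5 mm above the pad; 70 mm between bay centres in a straight row. Origin: centre of the pad's top face, 8 mm above the bench; x across the row, away from the robot, y along the row to the robot's left, z up. All bays look alike
- bay_2: bay 2 of 4, counted from the robot's left, of the low fixed aluminium nozzle rack: a pocket 66 x 66 mm with a blue pad, walls 4 mm thick rising 5 mm above the pad; 70 mm between bay centres in a straight row. Origin: centre of the pad's top face, 8 mm above the bench; x across the row, away from the robot, y along the row to the robot's left, z up. All bays look alike
- bay_3: bay 3 of 4, counted from the robot's left, of the low fixed aluminium nozzle rack: a pocket 66 x 66 mm with a blue pad, walls 4 mm thick rising 5 mm above the pad; 70 mm between bay centres in a straight row. Origin: centre of the pad's top face, 8 mm above the bench; x across the row, away from the robot, y along the row to the robot's left, z up. All bays look alike
- bay_4: bay 4 of 4, counted from the robot's left, of the low fixed aluminium nozzle rack: a pocket 66 x 66 mm with a blue pad, walls 4 mm thick rising 5 mm above the pad; 70 mm between bay centres in a straight row. Origin: centre of the pad's top face, 8 mm above the bench; x across the row, away from the robot, y along the row to the robot's left, z up. All bays look alike
- handpiece: hot-air handpiece (black grip, steel barrel) in its dark cradle, fixed beyond one end of the rack, either end; 0.2 m long, 70 mm wide, up to 0.14 m high, hose to the back. Origin: centre of the cradle's foot, on the bench, 115 mm from the nearest bay's centre along the row and 50 mm farther back. At the rack's other end stands a tip cleaner, a black pot 72 mm across, 60 mm high
- board: small loose circuit board, green, 70 x 50 mm, with a display and parts up to 13 mm high, lying among the nozzles (as is a flux jar, 44 mm across, 34 mm high); to be left alone. Origin: centre of its underside; x along its length, z up
Mind the look-alikes: they are no part of the job. What is shaped like the nozzle_42 but orange is not meant.

How it is judged:
By the outcome, as a careful person would: the job done as asked, in the order asked, and still so for the second after the job is handed in, with the robot touching nothing.
It also fails if it takes over 90 s, if anything falls off the work surface, if the arm or the gripper's body presses on something with over 40 N, if the wrist force passes 120 N, or if a joint passes its speed limit or range.

## Working session

There is one attempt and no reset: what is moved stays moved. The work goes in short steps, Python scripts to look and compute and a tool call to move; the robot and the scene stay as the last step left them, time stands still between calls to the robot, and variables do not carry over. Pictures are saved under pics/ and viewed, about 12 in all and at most 16, crops included, and the job is handed in when it is done.

Besides the shell and the picture viewer there is one more tool, called after "Request:" in YAML: its name, and indented under it one key for each argument. carry_out: Moves the arm, as the interface text tells. Its arguments: {"type":"object","properties":{"targets":{"type":"array","items":{"type":"array","items":{"type":"number"}}},"force":{"type":"number"}},"required":["targets"]}

```bash
mkdir -p pics; ls; cat > h.py <<'E'
import numpy as np, cv2
from workcell import bot
from scipy.spatial.transform import Rotation as R
def tcp():
    s=bot.observe(); T=np.eye(4); T[:3,3]=s['position']
    r=np.array(s['tool_rot']); T[:3,:3]=R.from_euler('xyz',r).as_matrix() if r.size==3 else r.reshape(3,3)
    return T
def frame(n):
    T=tcp(); f=bot.grab_frame(n)
    f['T']=f['cam_to_world'] if 'cam_to_world' in f else T@f['T_tool_cam']
    return f
def save(f,n,box=None,k=1.5):
    im=cv2.cvtColor(f['color'],cv2.COLOR_RGB2BGR)
    if box: u0,v0,u1,v1=box; im=im[v0:v1,u0:u1]
    cv2.imwrite('pics/'+n+'.png',cv2.resize(im,None,fx=k,fy=k,interpolation=cv2.INTER_CUBIC))
def plane(f,uv,z):
    uv=np.atleast_2d(uv).astype(float); d=np.c_[uv,np.ones(len(uv))]@np.linalg.inv(f['K']).T@f['T'][:3,:3].T
    o=f['T'][:3,3]; return o+d*((z-o[2])/d[:,2])[:,None]
def cloud(f):
    h,w=f['z_map'].shape; v,u=np.mgrid[:h,:w]; z=f['z_map']
    p=np.stack([u*z,v*z,z],-1)@np.linalg.inv(f['K']).T
    return p@f['T'][:3,:3].T+f['T'][:3,3]
E
python3 - <<'E'
from h import *
s=bot.observe(); print(s)
for n in('scene','side','wrist'):
    f=frame(n); save(f,n+'0'); print(n,f['K'][0,0],np.round(f['T'],3).tolist(), (f['z_map']>0).mean())
E
```

```text
pics
{'clock': 0.0, 'qpos': array([-1.2432266 ,  0.52203251, -0.03635469,  1.60000744,  0.02119848,
        1.02108248, -0.11281011]), 'qd': array([ 0.00032692,  0.00068523, -0.00066113, -0.00023648,  0.00086068,
        0.00132271,  0.00147704]), 'joint_efforts': array([ 3.12675766e-04, -9.27100682e+01,  1.97969645e+00, -3.69936490e+01,
        1.78399240e-02,  8.18023720e-03, -5.81982044e-05]), 'position': array([0.24199025, 0.57588585, 0.23071409]), 'tool_rot': array([-3.14044964e+00,  6.64288519e-05,  2.74382574e+00]), 'force': array([ 0.29046244,  0.20474581, -0.13326338]), 'moment': array([ 0.00247971, -0.01379265,  0.02107241]), 'grip_width': 0.08552687185337847}
scene 387.70238025452016 [[0.121, 0.674, -0.729, 1.207], [0.993, -0.089, 0.083, -0.113], [-0.009, -0.734, -0.68, 0.672], [0.0, 0.0, 0.0, 1.0]] 0.996185302734375
side 433.3481055943427 [[0.702, -0.54, 0.465, 0.0], [-0.712, -0.514, 0.478, -0.589], [-0.019, -0.666, -0.745, 0.887], [0.0, 0.0, 0.0, 1.0]] 0.9960581461588541
wrist 334.5672050013363 [[0.387, 0.878, 0.28, 0.169], [0.922, -0.368, -0.12, 0.606], [-0.002, 0.305, -0.952, 0.373], [0.0, 0.0, 0.0, 1.0]] 0.9961293538411459
```

View pics/scene0.png

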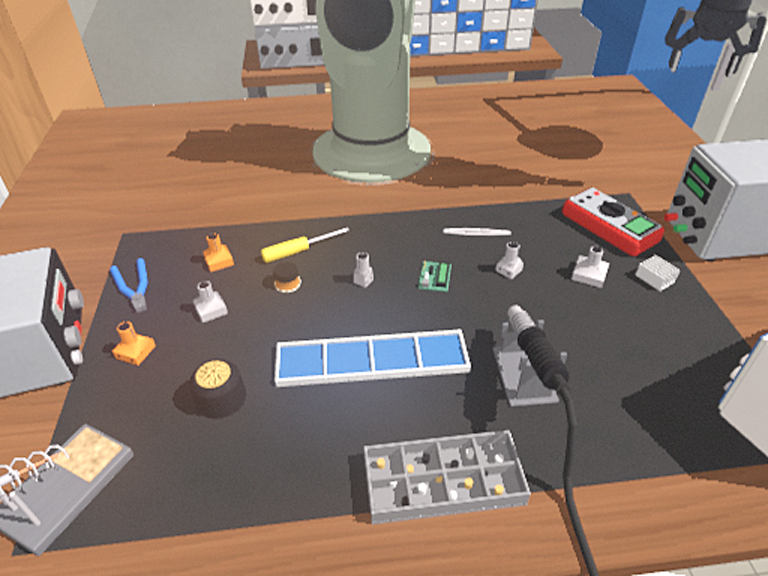

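View pics/side0.png

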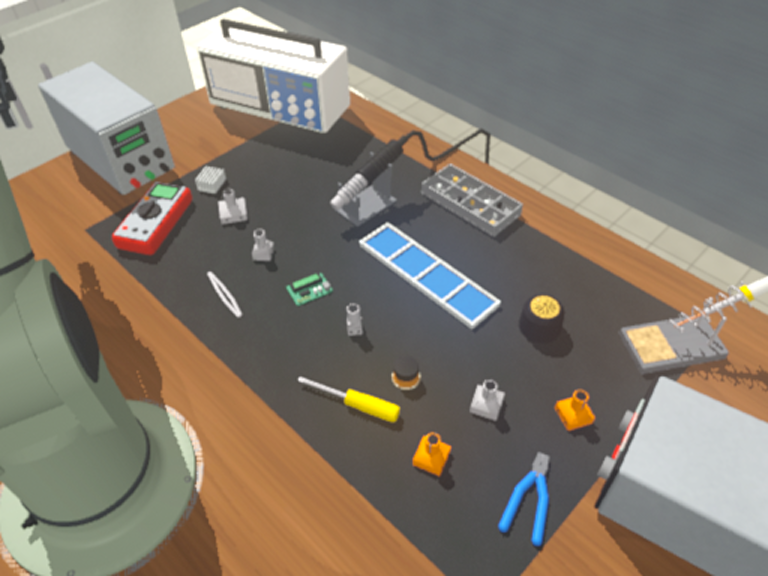

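The scene view looks back at the robot, so image right is +y. The handpiece is at (530,350), on the robot's left beyond bay 1. Steel nozzles are at (208,300), (362,268), (511,260) and (592,266) in this view, and at (488,398), (354,318), (262,244) and (232,206) in the side view. Next I measure them and the rack.

```bash
cat > m.py <<'E'
from h import *
def nozzles(f,seeds=None):
    P=cloud(f); hsv=cv2.cvtColor(f['color'],cv2.COLOR_RGB2HSV); grey=hsv[...,1]<70
    m=((P[...,2]>.042)&(P[...,2]<.062)&grey&(P[...,0]>.3)&(P[...,0]<.95)&(abs(P[...,1])<.6)).astype(np.uint8)
    n,l,st,c=cv2.connectedComponentsWithStats(m); out=[]
    for i in range(1,n):
        if st[i,4]<12: continue
        q=P[l==i]; ext=np.ptp(q[:,:2],axis=0)
        if ext.max()>.04: continue
        c2=(q[:,:2].max(0)+q[:,:2].min(0))/2
        hm=(np.linalg.norm(P[...,:2]-c2,axis=-1)<.042)&(P[...,2]>.006)&(P[...,2]<.02)&grey
        h=P[hm][:,:2].astype(np.float32)
        r=cv2.minAreaRect(h*1000) if len(h)>5 else None
        out.append((np.round(c2,4),np.round(q[:,2].max(),4),np.round(ext,3),r))
    return out
if __name__=='__main__':
    for n in('scene','side'):
        f=frame(n); print(n)
        for o in nozzles(f): print(o)
        hsv=cv2.cvtColor(f['color'],cv2.COLOR_RGB2HSV)
        b=cv2.inRange(hsv,(95,100,80),(125,255,255)); P=cloud(f)
        b[(abs(P[...,2]-.008)>.006)|(P[...,0]<.5)]=0
        for c in cv2.findContours(b,0,2)[0]:
            if cv2.contourArea(c)>150:
                w=plane(f,c[:,0],.008)[:,:2]; r=cv2.minAreaRect((w*1000).astype(np.float32)); print('pad',r)
E
python3 m.py
```

```text
scene
(array([ 0.3611, -0.3184]), np.float64(0.0594), array([0.014, 0.012]), None)
(array([0.4587, 0.1947]), np.float64(0.0593), array([0.023, 0.02 ]), ((467.4071960449219, 193.52679443359375), (45.4097900390625, 25.44702911376953), 81.31177520751953))
(array([0.4888, 0.3303]), np.float64(0.059), array([0.021, 0.021]), ((488.7853698730469, 329.6388854980469), (50.87019348144531, 53.53468322753906), 57.65392303466797))
(array([ 0.4513, -0.062 ]), np.float64(0.0597), array([0.023, 0.019]), ((458.74151611328125, -61.61317443847656), (17.400222778320312, 31.704864501953125), 2.0643975734710693))
(array([ 0.4908, -0.3187]), np.float64(0.0592), array([0.022, 0.02 ]), ((491.59844970703125, -318.0908508300781), (45.25130844116211, 42.647178649902344), 23.26523208618164))
(array([0.6189, 0.1503]), np.float64(0.0618), array([0.033, 0.024]), ((649.4635620117188, 140.2417755126953), (47.717376708984375, 18.70839500427246), 67.08893585205078))
(array([ 0.5656, -0.4265]), np.float64(0.0577), array([0.019, 0.011]), None)
(array([0.6467, 0.1335]), np.float64(0.0617), array([0.007, 0.021]), ((660.942
[... 2868 characters left out ...]
, array([0.011, 0.011]), None)
(array([ 0.3596, -0.3167]), np.float64(0.0587), array([0.008, 0.008]), None)
(array([ 0.4787, -0.5163]), np.float64(0.0613), array([0.006, 0.014]), ((454.9972839355469, -541.817138671875), (17.230989456176758, 2.4045166969299316), 84.96051788330078))
pad ((628.187744140625, -170.48773193359375), (59.07979965209961, 59.637535095214844), 88.24886322021484)
pad ((630.821044921875, -100.20697021484375), (58.43389129638672, 58.75313949584961), 87.99663543701172)
pad ((633.2435302734375, -29.87664794921875), (57.83766555786133, 58.22963333129883), 88.4653549194336)
pad ((635.43017578125, 40.397247314453125), (57.49751281738281, 58.125099182128906), 88.07962036132812)
```

```bash
cat > plan.py <<'E'
import sys
from h import *
def yang(T): return np.degrees(np.arctan2(T[1,1],T[0,1]))
def plan(x,y,z,ang=None,g=0,step=39):
    T=tcp(); d=np.array([x,y,z])-T[:3,3]; da=0 if ang is None else (ang-yang(T)+180)%360-180
    n=int(max(1,np.ceil(np.linalg.norm(d)*1000/step),np.ceil(abs(da)/5.8)))
    Rm=T[:3,:3]; rows=[]
    for i in range(n):
        s=Rm.T@(d/n)*1000; t=-da/n/6
        rows.append([*np.round(s,1),0,0,round(t,2),g]); Rm=Rm@R.from_rotvec([0,0,np.radians(t*6)]).as_matrix()
    print('at',np.round(T[:3,3],4),'yang',round(yang(T),1),'n',n)
    for i in range(0,n,5): print(str([[float(v) for v in r] for r in rows[i:i+5]]).replace('.0,',',').replace(' ',''))
if __name__=='__main__': plan(*[float(a) for a in sys.argv[1:4]],None if sys.argv[4]=='-' else float(sys.argv[4]),int(sys.argv[5]) if len(sys.argv)>5 else 0)
E
python3 plan.py .486 .330 .18 57 60
```

```text
at [0.2421 0.5761 0.2311] yang 67.2 n 9
[[-35.6,-14.7,5.7,0,0,0.19,60.0],[-35.9,-14,5.7,0,0,0.19,60.0],[-36.1,-13.3,5.7,0,0,0.19,60.0],[-36.4,-12.6,5.7,0,0,0.19,60.0],[-36.6,-11.8,5.7,0,0,0.19,60.0]]
[[-36.9,-11.1,5.7,0,0,0.19,60.0],[-37.1,-10.4,5.7,0,0,0.19,60.0],[-37.3,-9.7,5.7,0,0,0.19,60.0],[-37.5,-8.9,5.7,0,0,0.19,60.0]]
```

Request:
carry_out:
  targets:
    - [-35.6,-14.7,5.7,0,0,0.2,60]
    - [-36,-14,5.7,0,0,0.2,60]
    - [-36,-13.3,5.7,0,0,0.2,60]
    - [-36.4,-12.6,5.7,0,0,0.2,60]
    - [-36.6,-11.8,5.7,0,0,0.2,60]

```text
clock: 0.67
position: [0.3783, 0.4377, 0.2026]
tool_rot: [3.142, 0.0, 2.638]
force: [1.5, 2.3, -0.2]
grip_width: 0.0654
```

Request:
carry_out:
  targets:
    - [-37,-11,5.7,0,0,0.2,60]
    - [-37,-10.4,5.7,0,0,0.2,60]
    - [-37.3,-9.7,5.7,0,0,0.2,60]
    - [-37.5,-9,5.7,0,0,0.2,60]
    - [0,0,0,0,0,0,60]

```text
clock: 1.08
position: [0.4899, 0.3218, 0.1791]
tool_rot: [-3.139, 0.003, 2.546]
force: [0.9, -0.4, -1.5]
grip_width: 0.0653
```

```bash
cat > w.py <<'E'
import sys
from h import *
from plan import yang
T=tcp(); f=frame('wrist'); print('tcp',np.round(T[:3,3],4),'yang',round(yang(T),1),'grip',bot.observe()['grip_width'])
P=cloud(f); hsv=cv2.cvtColor(f['color'],cv2.COLOR_RGB2HSV); grey=hsv[...,1]<75
def comp(m):  # component list with mean
    n,l,st,c=cv2.connectedComponentsWithStats(m.astype(np.uint8)); return [(l==i) for i in range(1,n) if st[i,4]>60]
for m in comp((P[...,2]>.05)&(P[...,2]<.066)&(np.linalg.norm(P[...,:2]-T[:2,3],axis=-1)<.06)):
    uv=cv2.findContours(m.astype(np.uint8),0,2)[0]; uv=max(uv,key=cv2.contourArea)[:,0]
    w=plane(f,uv,.056)[:,:2]*1000; (c,r)=cv2.minEnclosingCircle(w.astype(np.float32)); print('collar top',np.round(c,1),'r',round(r,1))
    hm=(np.linalg.norm(P[...,:2]*1000-np.array(c),axis=-1)<42)&(P[...,2]>.009)&(P[...,2]<.03)&grey
    if hm.sum()>50:
        uv=np.argwhere(hm)[:,::-1]; w=P[hm][:,:2]*1000; r=cv2.minAreaRect(w.astype(np.float32)); print('hood',np.round(r[0],1),np.round(r[1],1),'ang',round(r[2],1), 'ztop',np.median(P[hm][:,2]))
save(f,sys.argv[1])
E
python3 w.py wA
```

```text
tcp [0.4899 0.3218 0.1791] yang 55.8 grip 0.06547872531882115
collar top [484.8 329. ] r 11.9
hood [485.3 328.7] [51.4 51.6] ang 57.7 ztop 0.020788241074903263
```

View pics/wA.png

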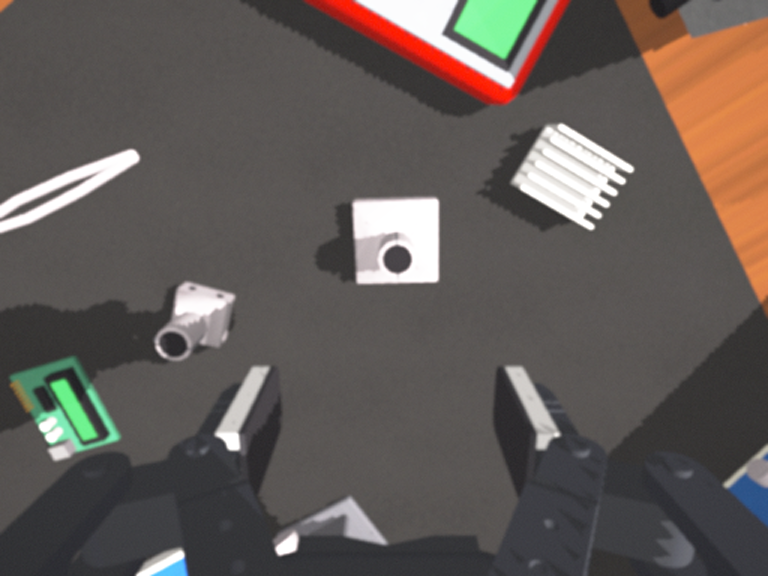

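The wrist view shows the 51 mm nozzle at (397,245), square to the jaws, with clear space beside it. I descend.

```bash
python3 plan.py .4848 .329 .080 57.7 60
```

```text
at [0.4875 0.3251 0.1794] yang 56.0 n 3
[[1.5,0.6,33.1,0,0,-0.09,60.0],[1.5,0.6,33.1,0,0,-0.09,60.0],[1.5,0.6,33.1,0,0,-0.09,60.0]]
```

Request:
carry_out:
  targets:
    - [0,0,33,0,0,-0.2,60]
    - [0,0,33,0,0,0,60]
    - [0,0,33,0,0,0,60]
    - [0,0,0,0,0,0,60]
    - [0,0,0,0,0,0,60]

```text
clock: 1.55
position: [0.4841, 0.329, 0.0805]
tool_rot: [-3.139, -0.001, 2.577]
force: [-0.1, 0.5, 1.5]
grip_width: 0.0654
```

```bash
python3 plan.py .4848 .329 .030 57.7 60
```

```text
at [0.4841 0.329  0.0805] yang 57.7 n 2
[[-0.4,0.2,25.3,0,0,-0,60.0],[-0.4,0.2,25.3,0,0,-0,60.0]]
```

Request:
carry_out:
  targets:
    - [-0.4,0.2,25,0,0,0,60]
    - [-0.4,0.2,25,0,0,0,60]
    - [0,0,0,0,0,0,60]
    - [0,0,0,0,0,0,255]
    - [0,0,0,0,0,0,255]
  force: 40

```text
clock: 1.97
position: [0.4868, 0.3297, 0.0334]
tool_rot: [3.139, 0.001, 2.576]
force: [0.5, 0.4, 1.0]
grip_width: 0.042
```

Request:
carry_out:
  targets:
    - [0,0,0,0,0,0,255]
    - [0,0,0,0,0,0,255]
    - [0,0,0,0,0,0,255]
    - [0,0,0,0,0,0,255]

```text
clock: 2.3
position: [0.4868, 0.3296, 0.0328]
tool_rot: [3.139, 0.001, 2.576]
force: [-0.5, 0.0, 12.3]
grip_width: 0.0194
```

```bash
python3 plan.py .4848 .329 .12 - 255;  python3 plan.py .6345 .038 .12 88.1 255
```

```text
at [0.4868 0.3296 0.0328] yang 57.6 n 3
[[0.4,-0.4,-29.1,0,0,0,255.0],[0.4,-0.4,-29.1,0,0,0,255.0],[0.4,-0.4,-29.1,0,0,0,255.0]]
at [0.4868 0.3296 0.0328] yang 57.6 n 9
[[-31.2,-18.5,-9.7,0,0,-0.56,255.0],[-30.1,-20.4,-9.7,0,0,-0.56,255.0],[-28.8,-22.1,-9.7,0,0,-0.56,255.0],[-27.5,-23.8,-9.7,0,0,-0.56,255.0],[-26,-25.3,-9.7,0,0,-0.56,255.0]]
[[-24.5,-26.8,-9.7,0,0,-0.56,255.0],[-22.8,-28.2,-9.7,0,0,-0.56,255.0],[-21.1,-29.5,-9.7,0,0,-0.56,255.0],[-19.3,-30.7,-9.7,0,0,-0.56,255.0]]
```

Request:
carry_out:
  targets:
    - [0,0,-25,0,0,0,255]
    - [0,0,-35,0,0,0,255]
    - [0,0,-35,0,0,0,255]
    - [0,0,0,0,0,0,255]
    - [0,0,0,0,0,0,255]

```text
clock: 2.72
position: [0.4869, 0.3296, 0.1288]
tool_rot: [3.137, 0.001, 2.576]
force: [1.0, -0.8, -2.1]
grip_width: 0.0194
```

```bash
python3 - <<'E'
from h import *
f=frame('wrist'); save(f,'gA'); print(tcp()[:3,3], bot.observe()['force'],bot.observe()['grip_width'])
P=cloud(f);T=tcp();Q=(P-T[:3,3])@T[:3,:3]
m=(Q[...,2]>.002)&(Q[...,2]<.06)&(abs(Q[...,0])<.06)&(abs(Q[...,1])<.06)
q=Q[m]; print(len(q),q.min(0),q.max(0))
print(cv2.minAreaRect((q[q[:,2]<.03][:,:2]*1000).astype(np.float32)))
E
python3 plan.py .6345 .038 .13 88.1 255
```

```text
[0.48618468 0.32904461 0.12723124] [-0.02848674 -0.23172448 -1.34389223] 0.019540665973372055
5571 [-0.00551988 -0.02608061  0.00201223] [0.02672812 0.02522354 0.03183983]
((10.604233741760254, -0.4286003112792969), (32.24795913696289, 51.30415725708008), 0.00030803080881014466)
at [0.4862 0.329  0.1272] yang 57.6 n 9
[[-31.2,-18.5,-0.3,0,0,-0.56,255.0],[-30.1,-20.3,-0.3,0,0,-0.56,255.0],[-28.8,-22,-0.3,0,0,-0.56,255.0],[-27.5,-23.7,-0.3,0,0,-0.56,255.0],[-26,-25.3,-0.3,0,0,-0.56,255.0]]
[[-24.5,-26.8,-0.3,0,0,-0.56,255.0],[-22.9,-28.2,-0.3,0,0,-0.56,255.0],[-21.2,-29.5,-0.3,0,0,-0.56,255.0],[-19.4,-30.7,-0.3,0,0,-0.56,255.0]]
```

View pics/gA.png

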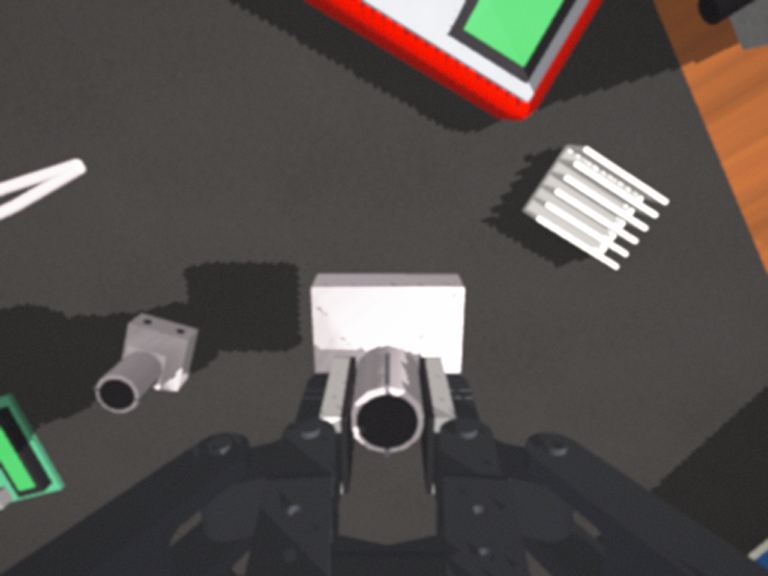

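Held squarely: the mouth is 32 mm below the TCP, offset about 1 mm along tool x. I carry it to bay 1.

Request:
carry_out:
  targets:
    - [-31.2,-18.5,-0.3,0,0,-0.56,255]
    - [-30,-20.3,-0.3,0,0,-0.56,255]
    - [-29,-22,-0.3,0,0,-0.56,255]
    - [-27.5,-23.7,-0.3,0,0,-0.56,255]
    - [-26,-25.3,-0.3,0,0,-0.56,255]

```text
clock: 3.18
position: [0.5681, 0.1652, 0.1266]
tool_rot: [-3.141, -0.001, 2.873]
force: [0.8, 0.2, -0.7]
grip_width: 0.0195
```

Request:
carry_out:
  targets:
    - [-24.5,-27,-0.3,0,0,-0.56,255]
    - [-23,-28,-0.3,0,0,-0.56,255]
    - [-21,-29.5,-0.3,0,0,-0.56,255]
    - [-19.4,-30.7,-0.3,0,0,-0.56,255]
    - [0,0,0,0,0,0,255]

```text
clock: 3.6
position: [0.6353, 0.0287, 0.1277]
tool_rot: [-3.138, -0.0, 3.1]
force: [0.1, -0.6, -0.8]
grip_width: 0.0198
```

Request:
carry_out:
  targets:
    - [0,0,0,0,0,0,255]
    - [0,0,0,0,0,0,255]

```text
clock: 3.77
position: [0.6329, 0.0378, 0.1278]
tool_rot: [3.141, -0.002, 3.103]
force: [-0.4, 0.6, -0.1]
grip_width: 0.0195
```

```bash
cat > rack.py <<'E'
from h import *
def rack(name=None):
    f=frame('wrist'); P=cloud(f)
    if name: save(f,name)
    hsv=cv2.cvtColor(f['color'],cv2.COLOR_RGB2HSV)
    b=cv2.inRange(hsv,(95,100,60),(125,255,255))
    b[(abs(P[...,2]-.008)>.008)|(P[...,0]<.55)|(P[...,0]>.7)]=0
    for c in cv2.findContours(b,0,2)[0]:
        if cv2.contourArea(c)>400:
            w=plane(f,c[:,0],.008)[:,:2]; r=cv2.minAreaRect((w*1000).astype(np.float32)); print('pad',np.round(r[0],1),np.round(r[1],1),round(r[2],1),cv2.boundingRect(c))
    s=(P[...,2]>.0105)&(P[...,2]<.018)&(hsv[...,1]<70)&(P[...,0]>.57)&(P[...,0]<.69)&(P[...,1]<.1)
    w=P[s]; print('wall x',np.percentile(w[:,0],[1,99]),'y',np.percentile(w[:,1],[0.5,99.5]),'z',np.median(w[:,2]))
    return f
if __name__=='__main__':
    import sys; rack(sys.argv[1] if len(sys.argv)>1 else None)
E
python3 rack.py rA; python3 plan.py .6355 .0384 .060 88.1 255
```

```text
pad [ 627.7 -163.1] [37.8 63.8] 87.3 (0, 149, 45, 75)
pad [616.7  37.7] [64.2 28. ] 87.8 (218, 148, 81, 35)
pad [ 629.5 -104.3] [62.9 64.3] 87.8 (40, 148, 89, 76)
pad [631.4 -33.8] [63.8 64.2] 88.1 (129, 147, 82, 76)
wall x [0.59088707 0.6674503 ] y [-0.17733624  0.07393671] z 0.01302962650965142
at [0.6329 0.0385 0.128 ] yang 87.9 n 2
[[-1.4,-0,34,0,0,-0.02,255.0],[-1.4,-0,34,0,0,-0.02,255.0]]
```

View pics/rA.png

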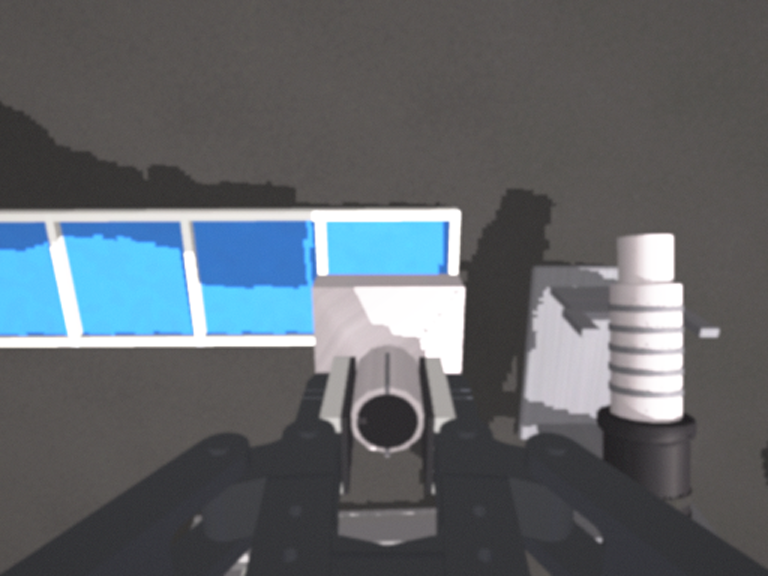

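Request:
carry_out:
  targets:
    - [-1.7,0,30,0,0,0,255]
    - [0,0,30,0,0,0,255]
    - [0,0,20,0,0,0,255]
    - [0,0,0,0,0,0,255]
    - [0,0,0,0,0,0,255]

```text
clock: 4.23
position: [0.6345, 0.0386, 0.0483]
tool_rot: [-3.142, -0.002, 3.105]
force: [0.0, -0.2, 0.0]
grip_width: 0.0192
```

Request:
carry_out:
  targets:
    - [0,0,4,0,0,0,255]
    - [0,0,2,0,0,0,255]
    - [0,0,0,0,0,0,255]
    - [0,0,0,0,0,0,255]

```text
clock: 4.57
position: [0.6357, 0.0374, 0.0435]
tool_rot: [3.141, 0.001, 3.104]
force: [0.3, 0.0, -1.3]
grip_width: 0.0199
```

Request:
carry_out:
  targets:
    - [0,0,2,0,0,0,255]
    - [0,0,1,0,0,0,255]
    - [0,0,0,0,0,0,255]
    - [0,0,0,0,0,0,255]

```text
clock: 4.9
position: [0.6358, 0.0375, 0.0408]
tool_rot: [3.141, 0.001, 3.104]
force: [-3.9, 1.0, 14.0]
grip_width: 0.0196
```

Request:
carry_out:
  targets:
    - [0,0,-1,0,0,0,110]
    - [0,0,0,0,0,0,110]
    - [0,0,0,0,0,0,110]
    - [0,0,-20,0,0,0,110]
    - [0,0,-35,0,0,0,110]

```text
clock: 5.32
position: [0.6332, 0.0372, 0.093]
tool_rot: [-3.141, -0.006, 3.104]
force: [0.3, 0.4, 0.3]
grip_width: 0.0484
```

Request:
carry_out:
  targets:
    - [0,0,-35,0,0,0,110]
    - [0,0,-10,0,0,0,110]
    - [0,0,0,0,0,0,110]
    - [0,0,0,0,0,0,110]

```text
clock: 5.65
position: [0.6354, 0.0372, 0.1409]
tool_rot: [3.142, 0.001, 3.104]
force: [0.8, 0.2, -0.9]
grip_width: 0.0485
```

```bash
python3 w.py pA; python3 plan.py .456 .1945 .16 80 60
```

```text
tcp [0.6354 0.0372 0.1409] yang 87.8 grip 0.04836559608809057
collar top [635.1  36.1] r 13.3
hood [633.6  36.2] [75.2 74.7] ang 88.0 ztop 0.024345457038385143
at [0.6349 0.0372 0.1399] yang 87.8 n 7
[[26.4,21.5,-2.9,0,0,0.19,60.0],[26.8,21,-2.9,0,0,0.19,60.0],[27.2,20.4,-2.9,0,0,0.19,60.0],[27.6,19.9,-2.9,0,0,0.19,60.0],[28,19.4,-2.9,0,0,0.19,60.0]]
[[28.4,18.8,-2.9,0,0,0.19,60.0],[28.7,18.2,-2.9,0,0,0.19,60.0]]
```

Request:
carry_out:
  targets:
    - [37,4,-4,0,0,0,60]
    - [37,4,-4,0,0,0,60]
    - [37,4,-4,0,0,0,60]
    - [37,4,-4,0,0,0,60]
    - [37,4,-4,0,0,0,60]

```text
clock: 6.12
position: [0.4486, 0.0641, 0.1595]
tool_rot: [-3.141, -0.002, 3.104]
force: [0.3, 0.3, 0.3]
grip_width: 0.0652
```

Request:
carry_out:
  targets:
    - [0,32,0,0,0,0,60]
    - [0,32,0,0,0,0,60]
    - [0,32,0,0,0,0,60]
    - [0,32,0,0,0,0,60]
    - [0,0,0,0,0,0,60]

```text
clock: 6.53
position: [0.4551, 0.1982, 0.1596]
tool_rot: [3.14, -0.001, 3.11]
force: [-1.6, 1.3, -0.4]
grip_width: 0.0653
```

Request:
carry_out:
  targets:
    - [0,0,0,0,0,0,60]
    - [0,0,0,0,0,0,60]

```text
clock: 6.7
position: [0.4554, 0.1916, 0.1597]
tool_rot: [-3.14, -0.002, 3.104]
force: [0.2, 0.1, 0.4]
grip_width: 0.0652
```

```bash
python3 w.py wB
```

```text
tcp [0.4554 0.1916 0.1597] yang 87.9 grip 0.06516591872373853
collar top [454.4 193.9] r 11.8
hood [454.8 193.7] [33.  33.6] ang 39.3 ztop 0.021504355881542425
```

View pics/wB.png

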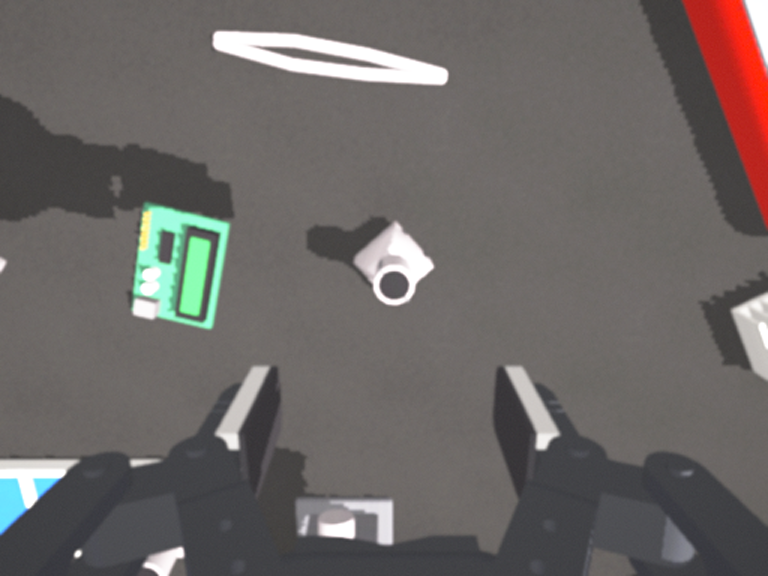

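Request:
carry_out:
  targets:
    - [1,2.3,32,0,0,0,60]
    - [0,0,32,0,0,0,60]
    - [0,0,32,0,0,0,60]
    - [0,0,0,0,0,0,60]
    - [0,0,0,0,0,0,60]

```text
clock: 7.17
position: [0.4544, 0.1933, 0.0641]
tool_rot: [-3.14, -0.003, 3.103]
force: [1.0, -0.2, 1.2]
grip_width: 0.0653
```

Request:
carry_out:
  targets:
    - [0,0,32,0,0,0,60]
    - [0,0,0,0,0,0,60]
    - [0,0,0,0,0,0,255]
    - [0,0,0,0,0,0,255]
    - [0,0,0,0,0,0,255]

```text
clock: 7.58
position: [0.4559, 0.1947, 0.0346]
tool_rot: [3.141, 0.002, 3.104]
force: [0.0, -0.1, 0.3]
grip_width: 0.0293
```

Request:
carry_out:
  targets:
    - [0,0,0,0,0,0,255]
    - [0,0,0,0,0,0,255]
    - [0,0,0,0,0,0,255]

```text
clock: 7.83
position: [0.4559, 0.1948, 0.0343]
tool_rot: [3.141, 0.002, 3.104]
force: [-1.5, -0.4, 17.0]
grip_width: 0.0194
```

Request:
carry_out:
  targets:
    - [0,0,-25,0,0,0,255]
    - [0,0,-35,0,0,0,255]
    - [0,0,-40,0,0,0,255]
    - [0,0,0,0,0,0,255]
    - [0,0,0,0,0,0,255]

```text
clock: 8.25
position: [0.4563, 0.1949, 0.1355]
tool_rot: [3.139, 0.004, 3.104]
force: [-0.1, 0.2, -0.5]
grip_width: 0.0194
```

```bash
cat > held.py <<'E'
import sys
from h import *
from plan import yang
# pose of the held nozzle in the tool frame: hood's rectangle, how far the mouth hangs below the TCP
T=tcp(); f=frame('wrist'); save(f,sys.argv[1]); s=bot.observe(); h=float(sys.argv[2])
Q=(cloud(f)-T[:3,3])@T[:3,:3]
m=(Q[...,2]>.004)&(Q[...,2]<.045)&(abs(Q[...,0])<.05)&(abs(Q[...,1])<.05); q=Q[m]*1000
zb=q[:,2].max(); q=q[q[:,2]>zb-17]
print('yang',round(yang(T),1),'force',s['force'].round(1),'grip',s['grip_width'],'n',len(q),'zbot',zb.round(1),'min',q.min(0).round(1),'max',q.max(0).round(1))
r=cv2.minAreaRect(q[:,:2].astype(np.float32)); print('rect',np.round(r[0],1),np.round(r[1],1),'tool ang',round(r[2],1))
E
python3 held.py gB 33; python3 plan.py .629 -.102 .15 46.5 255
```

```text
yang 87.8 force [ 0.3  0.6 -0. ] grip 0.0193430371093532 n 878 zbot 34.8 min [ -0.9 -24.3  17.8] max [24.2 22.2 34.8]
rect [ 1.1 -1. ] [34.2 33.5] tool ang 48.0
at [0.4555 0.1946 0.134 ] yang 87.8 n 9
[[-20.5,-32.2,-1.8,0,0,0.77,255.0],[-23,-30.5,-1.8,0,0,0.77,255.0],[-25.4,-28.5,-1.8,0,0,0.77,255.0],[-27.6,-26.4,-1.8,0,0,0.77,255.0],[-29.6,-24.1,-1.8,0,0,0.77,255.0]]
[[-31.5,-21.6,-1.8,0,0,0.77,255.0],[-33.1,-19.1,-1.8,0,0,0.77,255.0],[-34.5,-16.3,-1.8,0,0,0.77,255.0],[-35.7,-13.5,-1.8,0,0,0.77,255.0]]
```

View pics/gB.png

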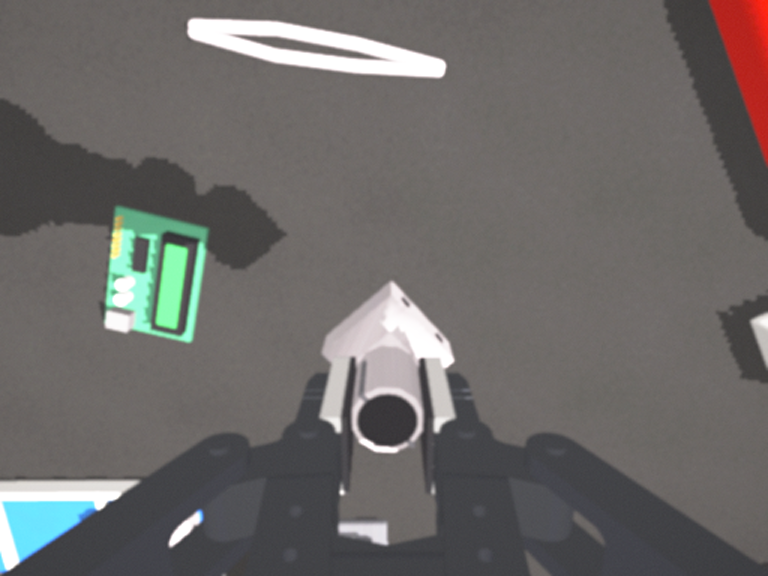

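Request:
carry_out:
  targets:
    - [-20.5,-32.2,-1.8,0,0,0.77,255]
    - [-23,-30.5,-1.8,0,0,0.77,255]
    - [-25.4,-28.5,-1.8,0,0,0.77,255]
    - [-27.6,-26.4,-1.8,0,0,0.77,255]
    - [-29.6,-24,-1.8,0,0,0.77,255]

```text
clock: 8.72
position: [0.5514, 0.0279, 0.1409]
tool_rot: [-3.141, -0.001, 2.697]
force: [0.7, 0.4, -0.0]
grip_width: 0.0195
```

Request:
carry_out:
  targets:
    - [-31.5,-21.6,-1.8,0,0,0.77,255]
    - [-33,-19,-1.8,0,0,0.77,255]
    - [-34.5,-16.3,-1.8,0,0,0.77,255]
    - [-35.7,-13.5,-1.8,0,0,0.77,255]
    - [0,0,0,0,0,0,255]

```text
clock: 9.13
position: [0.6296, -0.1099, 0.148]
tool_rot: [-3.139, 0.003, 2.366]
force: [-0.5, -0.0, 0.1]
grip_width: 0.0197
```

Request:
carry_out:
  targets:
    - [0,0,0,0,0,0,255]
    - [0,0,0,0,0,0,255]
    - [0,0,0,0,0,0,255]

```text
clock: 9.38
position: [0.6276, -0.1009, 0.1482]
tool_rot: [-3.141, -0.001, 2.38]
force: [0.5, 0.4, -0.1]
grip_width: 0.0194
```

```bash
python3 rack.py rB; python3 plan.py .6305 -.102 .048 46.4 255
```

```text
pad [ 624.7 -174. ] [62.4 60.4] 88.4 (153, 184, 77, 86)
pad [ 629.3 -103.4] [63.7 64.3] 88.1 (208, 129, 102, 78)
pad [631.6 -32.6] [64.7 64.5] 88.2 (268, 69, 108, 109)
pad [633.8  37.6] [64.2 64.4] 88.0 (336, 3, 73, 120)
wall x [0.58969995 0.6700304 ] y [-0.21003158  0.07380701] z 0.012980090733900329
at [ 0.6277 -0.1009  0.1485] yang 46.4 n 3
[[-1,0.4,33.5,0,0,-0,255.0],[-1,0.4,33.5,0,0,-0,255.0],[-1,0.4,33.5,0,0,-0,255.0]]
```

Request:
carry_out:
  targets:
    - [-3,0.7,33,0,0,0,255]
    - [0,0,33,0,0,0,255]
    - [0,0,33,0,0,0,255]
    - [0,0,0,0,0,0,255]
    - [0,0,0,0,0,0,255]

```text
clock: 9.85
position: [0.6299, -0.1029, 0.0493]
tool_rot: [-3.14, -0.002, 2.379]
force: [0.4, 0.7, 1.2]
grip_width: 0.019
```

Request:
carry_out:
  targets:
    - [0,0,4,0,0,0,255]
    - [0,0,2,0,0,0,255]
    - [0,0,1.5,0,0,0,255]
    - [0,0,0,0,0,0,255]
    - [0,0,0,0,0,0,255]

```text
clock: 10.27
position: [0.6312, -0.1037, 0.0432]
tool_rot: [3.141, 0.001, 2.378]
force: [-0.4, 0.7, -0.0]
grip_width: 0.0196
```

Request:
carry_out:
  targets:
    - [0,0,1.5,0,0,0,255]
    - [0,0,0,0,0,0,255]
    - [0,0,0,0,0,0,255]

```text
clock: 10.52
position: [0.6314, -0.1037, 0.0424]
tool_rot: [3.141, 0.001, 2.378]
force: [-4.8, 1.9, 19.0]
grip_width: 0.0197
```

Contact at the expected height. I release, rise, and go to the smallest nozzle at (0.450,-0.0625).

Request:
carry_out:
  targets:
    - [0,0,-1,0,0,0,110]
    - [0,0,0,0,0,0,110]
    - [0,0,0,0,0,0,110]
    - [0,0,-20,0,0,0,110]
    - [0,0,-35,0,0,0,110]

```text
clock: 10.93
position: [0.6287, -0.1033, 0.0942]
tool_rot: [-3.138, -0.005, 2.378]
force: [0.1, -0.3, 0.4]
grip_width: 0.0483
```

Request:
carry_out:
  targets:
    - [0,0,-35,0,0,0,110]
    - [0,0,-10,0,0,0,110]
    - [0,0,0,0,0,0,110]
    - [0,0,0,0,0,0,110]

```text
clock: 11.27
position: [0.631, -0.1037, 0.1421]
tool_rot: [3.141, 0.001, 2.378]
force: [-0.8, 0.2, -1.2]
grip_width: 0.0488
```

```bash
python3 plan.py .450 -.0625 .15 46.4 60
```

```text
at [ 0.631  -0.1037  0.1421] yang 46.3 n 5
[[31.8,-19.1,-1.6,0,0,-0,60.0],[31.9,-19.1,-1.6,0,0,-0,60.0],[31.9,-19,-1.6,0,0,-0,60.0],[31.9,-19,-1.6,0,0,-0,60.0],[31.9,-19,-1.6,0,0,-0,60.0]]
```

Request:
carry_out:
  targets:
    - [31.9,-19,-1.6,0,0,0,60]
    - [31.9,-19,-1.6,0,0,0,60]
    - [31.9,-19,-1.6,0,0,0,60]
    - [31.9,-19,-1.6,0,0,0,60]
    - [31.9,-19,-1.6,0,0,0,60]

```text
clock: 11.68
position: [0.4473, -0.0617, 0.1487]
tool_rot: [-3.14, -0.002, 2.378]
force: [1.2, 0.1, 0.1]
grip_width: 0.0654
```

Request:
carry_out:
  targets:
    - [0,0,0,0,0,0,60]
    - [0,0,0,0,0,0,60]
    - [0,0,0,0,0,0,60]

```text
clock: 11.93
position: [0.4502, -0.062, 0.1494]
tool_rot: [-3.141, -0.0, 2.379]
force: [-0.1, -1.2, 0.1]
grip_width: 0.0652
```

```bash
python3 w.py wC
```

```text
tcp [ 0.4502 -0.062   0.1494] yang 46.3 grip 0.06513165245631923
collar top [449. -63.] r 11.8
hood [448.1 -62.5] [24.5 21.2] ang 50.4 ztop 0.022712900850187512
```

View pics/wC.png

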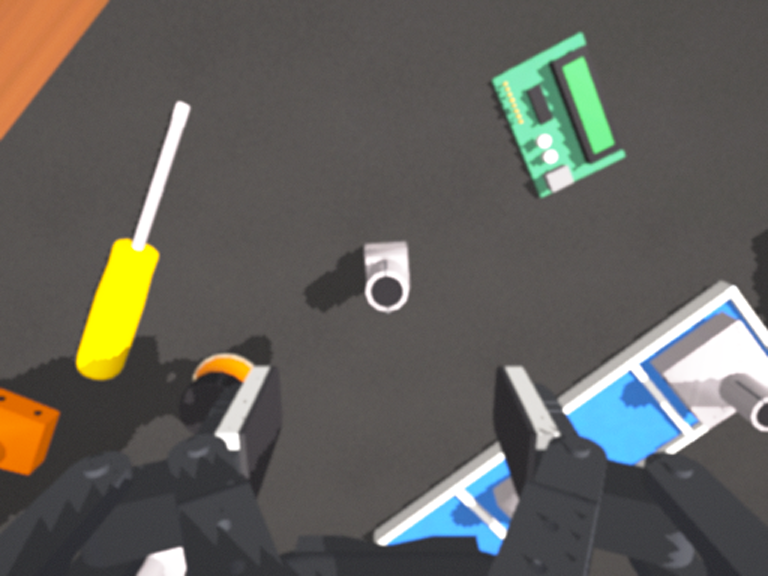

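Request:
carry_out:
  targets:
    - [0,-1.5,38,0,0,0,60]
    - [0,0,38,0,0,0,60]
    - [0,0,10,0,0,0,60]
    - [0,0,0,0,0,0,60]
    - [0,0,0,0,0,0,60]

```text
clock: 12.4
position: [0.4491, -0.0634, 0.0641]
tool_rot: [-3.141, -0.001, 2.378]
force: [-0.5, -0.5, 0.1]
grip_width: 0.0654
```

Request:
carry_out:
  targets:
    - [0,0,31,0,0,0,60]
    - [0,0,0,0,0,0,60]
    - [0,0,0,0,0,0,255]
    - [0,0,0,0,0,0,255]
    - [0,0,0,0,0,0,255]

```text
clock: 12.82
position: [0.4497, -0.0633, 0.0346]
tool_rot: [3.14, 0.002, 2.378]
force: [-0.3, -0.4, -0.3]
grip_width: 0.0293
```

Request:
carry_out:
  targets:
    - [0,0,0,0,0,0,255]
    - [0,0,0,0,0,0,255]
    - [0,0,0,0,0,0,255]

```text
clock: 13.07
position: [0.4497, -0.0632, 0.0343]
tool_rot: [3.14, 0.002, 2.378]
force: [-1.0, -0.3, 15.0]
grip_width: 0.0198
```

Request:
carry_out:
  targets:
    - [0,0,-25,0,0,0,255]
    - [0,0,-40,0,0,0,255]
    - [0,0,-40,0,0,0,255]
    - [0,0,0,0,0,0,255]
    - [0,0,0,0,0,0,255]

```text
clock: 13.48
position: [0.4501, -0.0632, 0.1406]
tool_rot: [3.138, 0.004, 2.378]
force: [-0.7, 0.4, -1.4]
grip_width: 0.0194
```

```bash
python3 held.py gC 24; python3 plan.py .627 -.173 .145 - 255
```

```text
yang 46.3 force [ 0.3  0.6 -0.9] grip 0.01957156059621923 n 486 zbot 35.4 min [  2.3 -14.   18.4] max [13.3 10.7 35.4]
rect [ 9.8 -2.2] [25.2  9. ] tool ang 75.6
at [ 0.4493 -0.0631  0.1391] yang 46.3 n 6
[[-34.1,7.2,-0.9,0,0,0,255.0],[-34.1,7.2,-0.9,0,0,0,255.0],[-34.1,7.2,-0.9,0,0,0,255.0],[-34.1,7.2,-0.9,0,0,0,255.0],[-34.1,7.2,-0.9,0,0,0,255.0]]
[[-34.1,7.2,-0.9,0,0,0,255.0]]
```

View pics/gC.png

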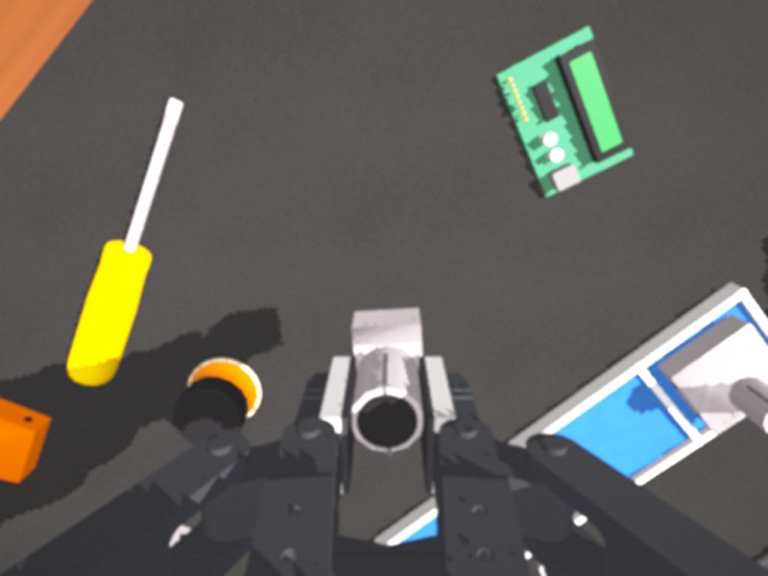

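```bash
python3 plan.py .6278 -.1723 .14 84.4 255
```

```text
at [ 0.4493 -0.0631  0.1391] yang 46.3 n 7
[[-29.2,6.3,-0.1,0,0,-0.91,255.0],[-29.7,3.5,-0.1,0,0,-0.91,255.0],[-29.9,0.7,-0.1,0,0,-0.91,255.0],[-29.8,-2.1,-0.1,0,0,-0.91,255.0],[-29.5,-4.9,-0.1,0,0,-0.91,255.0]]
[[-28.9,-7.7,-0.1,0,0,-0.91,255.0],[-28,-10.4,-0.1,0,0,-0.91,255.0]]
```

Request:
carry_out:
  targets:
    - [-29.2,6.3,0,0,0,-0.91,255]
    - [-29.7,3.5,0,0,0,-0.91,255]
    - [-30,0.7,0,0,0,-0.91,255]
    - [-29.8,-2,0,0,0,-0.91,255]
    - [-29.5,-5,0,0,0,-0.91,255]

```text
clock: 13.95
position: [0.5769, -0.142, 0.1366]
tool_rot: [-3.142, -0.002, 2.859]
force: [0.0, -0.0, 0.0]
grip_width: 0.0194
```

Request:
carry_out:
  targets:
    - [-29,-7.7,0,0,0,-0.91,255]
    - [-28,-10.4,0,0,0,-0.91,255]
    - [0,0,0,0,0,0,255]
    - [0,0,0,0,0,0,255]
    - [0,0,0,0,0,0,255]

```text
clock: 14.37
position: [0.6266, -0.172, 0.1365]
tool_rot: [3.141, -0.002, 3.044]
force: [-0.7, 0.4, -0.4]
grip_width: 0.0196
```

```bash
python3 rack.py; python3 held.py gC2 24; python3 plan.py .6278 -.1723 .048 84.4 255
```

```text
pad [ 627.1 -172.8] [64.7 64.1] 88.0 (217, 143, 81, 77)
pad [ 629.4 -102.5] [64.4 64. ] 88.2 (303, 137, 79, 78)
pad [631.7 -31.7] [62.7 64. ] 88.0 (388, 132, 82, 78)
pad [633.2  19.8] [25.5 64. ] 85.8 (471, 129, 41, 76)
wall x [0.5895082  0.66977519] y [-0.29410995  0.03446603] z 0.012950712299287959
yang 84.5 force [0.1 0.7 0.7] grip 0.019343851538462308 n 511 zbot 34.8 min [  6.8 -13.4  17.8] max [13.8 11.6 34.8]
rect [12.3 -0.4] [ 6.5 25.5] tool ang 10.7
at [ 0.6268 -0.1717  0.1374] yang 84.5 n 3
[[-0.4,-0.2,29.8,0,0,0,255.0],[-0.4,-0.2,29.8,0,0,0,255.0],[-0.4,-0.2,29.8,0,0,0,255.0]]
```

Request:
carry_out:
  targets:
    - [-1,-0.5,30,0,0,0,255]
    - [0,0,30,0,0,0,255]
    - [0,0,28,0,0,0,255]
    - [0,0,0,0,0,0,255]
    - [0,0,0,0,0,0,255]

```text
clock: 14.88
position: [0.6277, -0.1723, 0.0495]
tool_rot: [3.141, -0.002, 3.046]
force: [0.5, 0.7, 1.3]
grip_width: 0.02
```

Request:
carry_out:
  targets:
    - [0,0,4,0,0,0,255]
    - [0,0,2,0,0,0,255]
    - [0,0,0,0,0,0,255]
    - [0,0,0,0,0,0,255]

```text
clock: 15.22
position: [0.629, -0.1731, 0.0449]
tool_rot: [-3.141, 0.001, 3.045]
force: [-0.1, -0.7, 0.5]
grip_width: 0.0194
```

Request:
carry_out:
  targets:
    - [0,0,2,0,0,0,255]
    - [0,0,1,0,0,0,255]
    - [0,0,0,0,0,0,255]
    - [0,0,0,0,0,0,255]

```text
clock: 15.55
position: [0.6294, -0.1731, 0.0424]
tool_rot: [-3.141, 0.002, 3.045]
force: [-3.4, 1.0, 18.6]
grip_width: 0.0196
```

Request:
carry_out:
  targets:
    - [0,0,-1,0,0,0,110]
    - [0,0,0,0,0,0,110]
    - [0,0,0,0,0,0,110]
    - [0,0,-20,0,0,0,110]
    - [0,0,-35,0,0,0,110]

```text
clock: 15.97
position: [0.6264, -0.1723, 0.0941]
tool_rot: [3.141, -0.006, 3.046]
force: [0.3, 0.2, 0.8]
grip_width: 0.0485
```

Request:
carry_out:
  targets:
    - [0,0,-35,0,0,0,110]
    - [0,0,-10,0,0,0,110]
    - [0,0,0,0,0,0,110]
    - [0,0,0,0,0,0,110]

```text
clock: 16.3
position: [0.6286, -0.173, 0.142]
tool_rot: [-3.141, 0.001, 3.045]
force: [0.6, -0.4, -0.7]
grip_width: 0.0487
```

```bash
python3 plan.py .4885 -.319 .15 84.5 60
```

```text
at [ 0.6286 -0.173   0.142 ] yang 84.5 n 6
[[20.9,-26.5,-1.3,0,0,-0,60.0],[20.9,-26.5,-1.3,0,0,-0,60.0],[20.9,-26.5,-1.3,0,0,-0,60.0],[20.9,-26.5,-1.3,0,0,-0,60.0],[20.9,-26.5,-1.3,0,0,-0,60.0]]
[[20.9,-26.5,-1.3,0,0,-0,60.0]]
```

Request:
carry_out:
  targets:
    - [21,-26.5,-1.3,0,0,0,60]
    - [21,-26.5,-1.3,0,0,0,60]
    - [21,-26.5,-1.3,0,0,0,60]
    - [21,-26.5,-1.3,0,0,0,60]
    - [21,-26.5,-1.3,0,0,0,60]

```text
clock: 16.72
position: [0.5094, -0.2953, 0.1468]
tool_rot: [3.141, -0.002, 3.046]
force: [0.6, 0.4, 0.3]
grip_width: 0.0651
```

Request:
carry_out:
  targets:
    - [20,-26.5,-1.3,0,0,0,60]
    - [0,0,0,0,0,0,60]
    - [0,0,0,0,0,0,60]
    - [0,0,0,0,0,0,60]

```text
clock: 17.05
position: [0.4888, -0.3185, 0.1487]
tool_rot: [3.141, -0.001, 3.045]
force: [0.4, 0.8, -1.3]
grip_width: 0.0655
```

```bash
python3 w.py wD; python3 plan.py .4890 -.319 .062 84.5 60
```

```text
tcp [ 0.4888 -0.3185  0.1487] yang 84.5 grip 0.06525975825479208
collar top [ 486.9 -320.2] r 11.9
hood [ 487.6 -320.4] [42.4 42.8] ang 23.3 ztop 0.020755218973962875
at [ 0.4893 -0.3181  0.1488] yang 84.6 n 3
[[0,-0.3,28.9,0,0,0,60.0],[0,-0.3,28.9,0,0,0,60.0],[0,-0.3,28.9,0,0,0,60.0]]
```

View pics/wD.png

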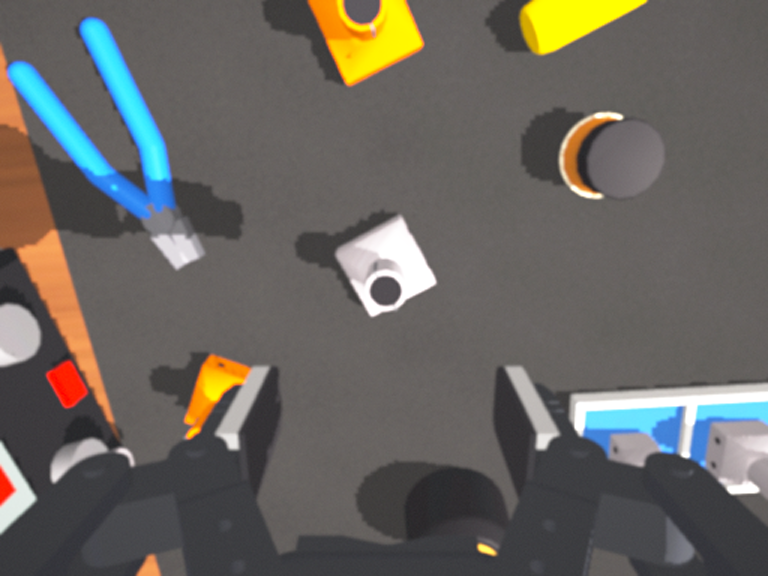

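The steel 42 is at (385,265) with clear space around it; the orange look-alikes are well off. I grasp it.

Request:
carry_out:
  targets:
    - [1.7,-2.2,38,0,0,0,60]
    - [0,0,38,0,0,0,60]
    - [0,0,10,0,0,0,60]
    - [0,0,0,0,0,0,60]
    - [0,0,0,0,0,0,60]

```text
clock: 17.52
position: [0.4876, -0.3206, 0.0642]
tool_rot: [3.141, -0.0, 3.046]
force: [0.8, -0.1, 0.4]
grip_width: 0.0652
```

Request:
carry_out:
  targets:
    - [0,0,30,0,0,0,60]
    - [0,0,0,0,0,0,60]
    - [0,0,0,0,0,0,255]
    - [0,0,0,0,0,0,255]
    - [0,0,0,0,0,0,255]

```text
clock: 17.93
position: [0.4878, -0.3216, 0.0355]
tool_rot: [-3.141, 0.002, 3.045]
force: [-0.2, 0.3, 0.4]
grip_width: 0.0295
```

Request:
carry_out:
  targets:
    - [0,0,0,0,0,0,255]
    - [0,0,0,0,0,0,255]
    - [0,0,0,0,0,0,255]

```text
clock: 18.18
position: [0.4876, -0.3216, 0.0353]
tool_rot: [-3.141, 0.002, 3.045]
force: [-1.5, 1.8, 11.9]
grip_width: 0.0197
```

Request:
carry_out:
  targets:
    - [0,0,-25,0,0,0,255]
    - [0,0,-40,0,0,0,255]
    - [0,0,-40,0,0,0,255]
    - [0,0,0,0,0,0,255]
    - [0,0,0,0,0,0,255]

```text
clock: 18.6
position: [0.488, -0.322, 0.1417]
tool_rot: [-3.14, 0.004, 3.045]
force: [0.7, 0.1, -2.4]
grip_width: 0.0191
```

```bash
python3 held.py gD 42; python3 plan.py .632 -.0324 .15 59.2 255
```

```text
yang 84.5 force [-0.4 -0.7 -0.8] grip 0.0194948735805441 n 887 zbot 36.5 min [ -7.9 -29.7  19.5] max [28.6 27.4 36.5]
rect [ 0.4 -1. ] [42.9 42.1] tool ang 60.8
at [ 0.4872 -0.3215  0.1399] yang 84.5 n 9
[[-12.9,33.5,-1.1,0,0,0.47,255.0],[-11.3,34.1,-1.1,0,0,0.47,255.0],[-9.6,34.6,-1.1,0,0,0.47,255.0],[-7.9,35,-1.1,0,0,0.47,255.0],[-6.1,35.4,-1.1,0,0,0.47,255.0]]
[[-4.4,35.7,-1.1,0,0,0.47,255.0],[-2.7,35.8,-1.1,0,0,0.47,255.0],[-0.9,35.9,-1.1,0,0,0.47,255.0],[0.9,35.9,-1.1,0,0,0.47,255.0]]
```

Request:
carry_out:
  targets:
    - [-13,33.5,-1,0,0,0.47,255]
    - [-11.3,34,-1,0,0,0.47,255]
    - [-9.6,34.6,-1,0,0,0.47,255]
    - [-8,35,-1,0,0,0.47,255]
    - [-6,35.4,-1,0,0,0.47,255]

```text
clock: 19.07
position: [0.5674, -0.1591, 0.1427]
tool_rot: [-3.141, -0.002, 2.797]
force: [0.3, 0.1, -0.2]
grip_width: 0.0195
```

Request:
carry_out:
  targets:
    - [-4.4,35.7,-1,0,0,0.47,255]
    - [-2.7,35.8,-1,0,0,0.47,255]
    - [-1,36,-1,0,0,0.47,255]
    - [1,36,-1,0,0,0.47,255]
    - [0,0,0,0,0,0,255]

```text
clock: 19.48
position: [0.6338, -0.0237, 0.1464]
tool_rot: [3.139, -0.002, 2.607]
force: [-0.4, 0.6, -1.2]
grip_width: 0.0196
```

Request:
carry_out:
  targets:
    - [0,0,0,0,0,0,255]
    - [0,0,0,0,0,0,255]
    - [0,0,0,0,0,0,255]

```text
clock: 19.73
position: [0.6314, -0.0336, 0.1471]
tool_rot: [-3.14, -0.001, 2.601]
force: [-0.3, 0.6, -0.2]
grip_width: 0.0195
```

```bash
python3 rack.py; python3 plan.py .6325 -.0316 .050 59.2 255
```

```text
pad [ 626.8 -174.3] [62.3 64.5] 88.5 (81, 206, 93, 82)
pad [ 616.3 -103.7] [62.9 38.6] 88.0 (143, 168, 82, 66)
pad [631.7 -32.9] [64.4 64. ] 88.1 (211, 128, 98, 75)
pad [633.8  37.1] [64.9 63.6] 88.1 (283, 85, 101, 102)
wall x [0.58974854 0.67006662] y [-0.28534971  0.07392183] z 0.013041275339480685
at [ 0.6315 -0.0337  0.1473] yang 59.0 n 3
[[0.1,0.8,32.4,0,0,-0.01,255.0],[0.1,0.8,32.4,0,0,-0.01,255.0],[0.1,0.8,32.4,0,0,-0.01,255.0]]
```

Request:
carry_out:
  targets:
    - [0,1.8,33,0,0,0,255]
    - [0,0,33,0,0,0,255]
    - [0,0,31,0,0,0,255]
    - [0,0,0,0,0,0,255]
    - [0,0,0,0,0,0,255]

```text
clock: 20.2
position: [0.6321, -0.0317, 0.0501]
tool_rot: [-3.14, -0.002, 2.601]
force: [1.4, -1.8, 0.1]
grip_width: 0.0193
```

Request:
carry_out:
  targets:
    - [0,0,4,0,0,0,255]
    - [0,0,1.5,0,0,0,255]
    - [0,0,0,0,0,0,255]
    - [0,0,0,0,0,0,255]

```text
clock: 20.53
position: [0.6336, -0.0308, 0.0464]
tool_rot: [3.141, 0.001, 2.602]
force: [-0.5, 0.3, -1.0]
grip_width: 0.0195
```

Request:
carry_out:
  targets:
    - [0,0,2,0,0,0,255]
    - [0,0,2,0,0,0,255]
    - [0,0,0,0,0,0,255]
    - [0,0,0,0,0,0,255]

```text
clock: 20.87
position: [0.6336, -0.0306, 0.0432]
tool_rot: [3.141, 0.001, 2.602]
force: [-9.3, 0.7, 30.8]
grip_width: 0.0192
```

Contact at the expected 43 mm. I release, rise, and back off toward the robot for a final look.

Request:
carry_out:
  targets:
    - [0,0,-1,0,0,0,255]
    - [0,0,0,0,0,0,110]
    - [0,0,0,0,0,0,110]
    - [0,0,-10,0,0,0,110]
    - [0,0,-30,0,0,0,110]

```text
clock: 21.28
position: [0.6308, -0.0306, 0.0795]
tool_rot: [-3.138, -0.005, 2.603]
force: [-0.1, -0.2, 0.2]
grip_width: 0.0483
```

Request:
carry_out:
  targets:
    - [0,0,-40,0,0,0,110]
    - [0,0,-40,0,0,0,110]
    - [0,0,-40,0,0,0,110]
    - [30,-18,0,0,0,0,110]
    - [30,-18,0,0,0,0,110]

```text
clock: 21.7
position: [0.564, -0.0307, 0.2048]
tool_rot: [3.139, 0.004, 2.602]
force: [0.4, -0.4, -1.2]
grip_width: 0.0484
```

Request:
carry_out:
  targets:
    - [30,-18,0,0,0,0,110]
    - [0,0,0,0,0,0,110]
    - [0,0,0,0,0,0,110]
    - [0,0,0,0,0,0,110]

```text
clock: 22.03
position: [0.5287, -0.0308, 0.203]
tool_rot: [3.141, 0.001, 2.602]
force: [0.9, 0.4, -0.4]
grip_width: 0.0489
```

```bash
python3 - <<'E'
from h import *
bays=[(633.8,37.5),(631.6,-32.5),(629.3,-102.6),(627.1,-172.8)]
for n in('wrist','scene'):
    f=frame(n); P=cloud(f)*1000; save(f,'end_'+n,(170,200,330,270) if n=='scene' else None,4 if n=='scene' else 1.5)
    for i,b in enumerate(bays):
        d=P[...,:2]-np.array(b); near=(abs(d)<31).all(-1)
        m=(near&(P[...,2]>60)&(P[...,2]<72)).astype(np.uint8)
        if m.sum()<10: print(n,i+1,'no top'); continue
        c=max(cv2.findContours(m,0,2)[0],key=cv2.contourArea)[:,0]
        (cc,r)=cv2.minEnclosingCircle((plane(f,c,.064)[:,:2]*1000).astype(np.float32))
        top=np.percentile(P[m>0][:,2],90); q=P[near&(P[...,2]>16)&(P[...,2]<30)]
        h=cv2.minAreaRect(q[:,:2].astype(np.float32))
        print(n,i+1,'collar off',np.round(np.array(cc)-b,1),'r',round(r,1),'top',top.round(1),'hood off',np.round(np.array(h[0])-b,1),np.round(h[1],1),round(h[2],1))
E
```

```text
wrist 1 collar off [-0.8 -1.1] r 12.3 top 65.1 hood off [-0.  -1.5] [51.6 52.3] 87.4
wrist 2 collar off [-2.5 -3.9] r 9.7 top 65.1 hood off [1.  0.5] [42.7 42. ] 88.8
wrist 3 collar off [ 0.3 -1.7] r 12.2 top 65.2 hood off [ 0.6 -1.8] [33.5 33.2] 88.9
wrist 4 collar off [5.3 4.6] r 10.1 top 65.3 hood off [ 5.4 10.6] [ 2. 16.] 88.9
scene 1 collar off [4. 0.] r 11.6 top 66.0 hood off [3.2 0.3] [51.1 53.5] 87.1
scene 2 collar off [5.2 2. ] r 11.5 top 66.3 hood off [5.4 1.9] [42.2 41. ] 88.2
scene 3 collar off [ 3.6 -0.4] r 12.2 top 65.9 hood off [ 4.5 -0.1] [32.8 33.1] 86.9
scene 4 collar off [5.3 0.8] r 12.1 top 65.9 hood off [9.  6.6] [17.7 33.2] 43.7
```

View pics/end_wrist.png

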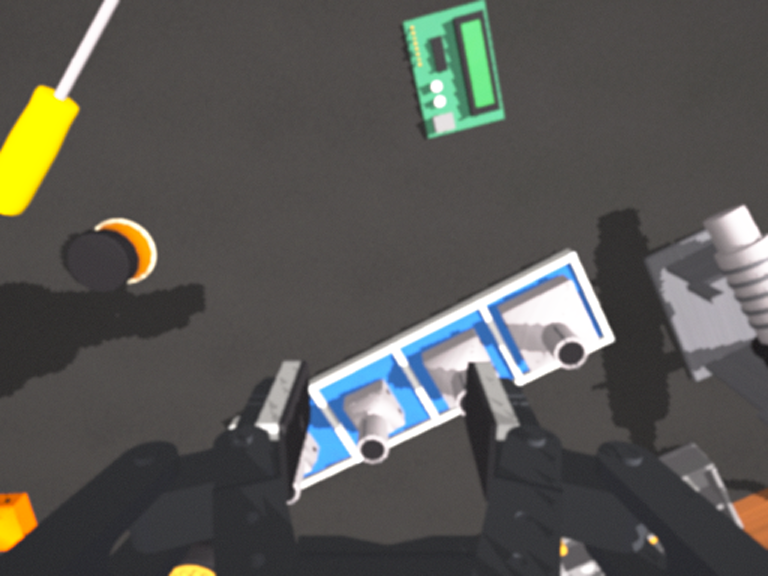

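View pics/end_scene.png

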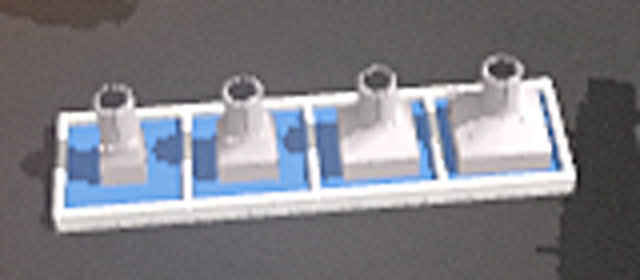

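Both views show four upright nozzles in order, largest beside the handpiece, all seated at the same height. The gripper is well clear, so I hand in.

```bash
python3 -c "
from h import *
print(bot.job_done(), bot.observe()['clock'])"
```

```text
the job is handed in; nothing more can be done
the job is handed in; nothing more can be done
```

The four nozzles are back in the rack in order of size, and the job was handed in at about 22 s of robot time. The 51 mm nozzle is in bay 1, next to the handpiece on the robot's left. The 42 mm is in bay 2, the 33 mm in bay 3 and the 24 mm in bay 4. I did not touch the circuit board, the flux jar or the orange look-alikes.

**Seating:** The last pictures show all four upright. All four collar tops measure about 65 mm high by the wrist camera and 66 mm by the scene camera, against 64 mm expected. That is consistent with each standing flat on its pad. The hoods of the three larger nozzles are square to the rack to about 1°.

**Centring:** The wrist camera puts the hoods in bays 1 to 3 within 2 mm of the bay centres.

**Checks that disagreed or failed:**
- **Scene camera:** it reads the nozzles 3 to 5 mm farther back than the wrist camera does. I put most of this down to calibration, because it read them 2 to 5 mm farther back before I moved anything.
- **Hidden by a finger:** in the last wrist picture a finger hid the collar in bay 2 and most of the nozzle in bay 4, so those readings are not reliable. Bay 4's position rests on the tool's position at release and on the scene view.

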